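# Fit the cup-drying rod into its slanted spring clamp

### The job

Pick up the round drying rod with the necked, pointed metal head and slide it head first into the slanted clamp on the stand, past the sprung side plunger, until the head is fully home against the stop and the plunger has sprung into the neck. Let go of it there, and leave the plain dowel, the clay beaker and the glaze jar where they stand.

Things in the scene. Friction and masses are not known exactly. Their poses are not given: they have to be found in the camera images.
- drying_rod: the rod to fit: a round bar 180 mm long, 20 mm in diameter, about 0.12 kg, lying loose on the table, free to roll. Origin mid-length on its axis; x runs along the rod towards the head. From x = -90 to 43 mm a plain wooden shaft, from there to 90 mm the metal head with the neck. Best gripped on the shaft near x = -25 mm, so that the fingers stay clear of the clamp
- rod_tip (a point): middle of the rod's pointed end, at x = 90 mm of the rod. Behind it: a cone widening from 8 to 20 mm over 13 mm, a 20 mm wide band 14 mm long, then the neck: 14 mm in diameter and 8 mm long with 6 mm long sloping shoulders before and behind, its middle 37 mm from the tip
- plain_dowel: bystander: a plain wooden dowel without neck or metal, 28 mm in diameter, 150 mm long, too thick for the clamp; it lies near the rod, and the two may have changed places. Origin mid-length on its axis, x along it
- clamp_block: fixed aluminium clamp with a square bore 23 mm wide and 70 mm deep, closed by the stop at x = 70 mm. Origin on the bore's axis at its mouth, 115 mm above the table; x points along the bore inwards, 30 degrees below level; y is level; z is up, tilted 30 degrees. Outside 39 mm wide, 37 mm high; 10 mm slot along the roof. A flare before the mouth (11.5 mm long) widens the entry 8 mm each side
- clamp_stand: the fixed dark steel stand that carries the clamp; origin under the middle of its base plate (130 x 100 x 12 mm), 30 mm horizontally inward of the bore's mouth. x points level in the direction in which the rod goes in, z up
- plunger (a joint): travel in m of the sprung side plunger: 0 = out; about 0.004 while the head's wide band passes, about 0.001 in the neck. It enters the bore 33 mm past the mouth through the -y wall; its barrel and tail stand out to y = -55 mm. Spring 2.8 N at rest plus 0.7 N per mm; pushing the head past takes roughly 5 to 12 N along the bore
- plunger_nose (a point): tip of the plunger's round nose (radius 6 mm); at rest it reaches to 4 mm from the bore's axis
- beaker: bystander: an open clay beaker, 76 mm wide and 84 mm high; origin under its middle
- ochre_jar: bystander: a glaze jar with a white lid, 62 mm wide and 73 mm high; origin under its middle
Mind the look-alikes: they are no part of the job. What is shaped like the drying_rod but blue or pink is not meant.

How it is judged:
By the outcome, as a careful person would: the job done as asked, in the order asked, and still so for the second after the job is handed in, with the robot touching nothing.
It also fails if it takes over 45 s, if anything falls off the work surface, if the arm or the gripper's body presses on something with over 40 N, if the wrist force passes 120 N, or if a joint passes its speed limit or range.

### The arm

A 7-joint arm with a two-finger parallel gripper is mounted at the origin on the work surface; the furniture and walls round the work are solid. World frame = base frame: x ahead of the robot, y to its left, z up, the work surface at z = 0. Lengths are in m, angles in rad, forces in N, time in s.
With the tool pointing down it reaches from about 0.425 to 0.875 m from the base axis. Payload 8.4 kg.
Tool frame: the origin (TCP) lies at the very end of the fingers, on their centre line; the grasp point (between the pads) lies 19 mm behind it; z points along the fingers, y is the line along which they close (so a half turn about z gives the same grasp; the last joint's range is limited). The gripper opens to 87 mm and grips with 3 to 60 N. Pads are 19 mm wide; open, the fingers measure 117 mm over their backs; the gripper's body (75 mm by 190 mm) begins 51 mm behind the grasp point.
Start: joints at [-1.259, 0.333, 0.04, 1.465, -0.013, 1.343, -0.059], TCP at [0.26, 0.596, 0.223] pointing down, gripper open.
Joint ranges: [-2.58, 2.58], [-0.38, 2.09], [-1.3, 1.39], [0.25, 2.4], [-1.5, 4.64], [0.08, 2.09], [-2.65, 2.65]. Speed limits (rad/s): [2.22, 2.22, 2.79, 2.79, 3.14, 3.14, 3.14].

### API

Orientations are given as a 3x3 rotation matrix whose columns are the frame's x, y, z axes.
In Python, from workcell import bot gives the robot as it stands.
- The arm moves only by the tool apply_moves, never from a script. Its argument "motion" is a list of rows, each a list of 5 numbers: the finger opening in cm, from 0 to 8.7, then the shift along the tool's x, y, z in cm, then the turn about the tool's z in rad. In form: [[jaw, tx, ty, tz, twist], ...]. A call has 1 to 12 rows; each row is the pose to reach, as a shift and turn from the pose commanded when the call began, along the tool's axes at that moment; what a row does not reach only later rows make up. A row lasts 1/8 s, in which the tool goes at most 62.5 mm and 10.7 degrees, less where a joint would pass 70% of its speed; a pose out of reach is approached as far as the arm can. A call with a gripper value outside its range is refused whole. The fingers move at their own pace and stop on an object; "squeeze" is the grip in N (left out, the last holds). Time passes only in rows, so rows that repeat a pose let the fingers close. It gives the time, the measured TCP pose, the force, the opening and the grip force at its end, in the units of the state.
- bot.read_state(): the state, without advancing time (a new reading comes with each control period).
- bot.grab_frame(name): name is "scene" or "side" or "wrist"; returns a dict with "color" (384x512x3 uint8, red, green, blue), "fx", "fy", "cx", "cy" (pixels), "rvec" (rotation vector, rad) and "tvec" (3), from world to camera coordinates, as OpenCV has them; the wrist camera has in their place "mount" (4x4, takes a point from camera to tool coordinates, whose origin is the TCP and whose axes are the flange's). Camera axes: x right, y down, z forward; pixel columns grow to the right and rows downward; lengths in m; the calibration is good to about 2 mm. A picture is of the moment at which its call begins: read the wrist's pose just before it. There is no depth.
- bot.finish_job(): hands the job in; it is judged then, once.
Trained networks look in a picture, given as the dict that the camera call returned (one of the last four; its "shot" number tells which), for a name from the list of things; names that differ only in an ending like _2 or _b are one class to them, and where a whole thing is asked for, a point or a joint stands for the part that bears it (a point fixed in the world has none). Each returns a list of dicts, best first, with "score" (0 to 1); they miss things now and then, are a little off and sometimes report something else, mostly with a low value. They report only what shows in the picture. A call takes as long as a camera call. They do not tell look-alikes from the thing itself.
- bot.look_for(label, picture): "location" ([column, row] in pixels, amid what is visible of it).
- bot.place_of(label, picture): "location" ([column, row] in pixels: a listed point, or the origin of a listed thing).
The state is a dict: "time": time; "joints": joint angles; "joint_velocities": joint speeds; "joint_torque": joint torques, N m; "eef_pos": TCP position; "tool_rot": TCP orientation; "force": force on the tool from outside, world axes, zero at the start; "moment": the same for the moment, N m; "grip_width": opening from 0.0 (shut) to 1.0 (fully open); "finger_force": force on a finger pad.
Only numpy, scipy, OpenCV 4.12 (cv2) and the standard library are available. Lean on these libraries where they do the work, as an engineer would, in place of code of your own. Each camera call takes 0.05 s, during which the arm holds its last target. There are 200 camera calls.

## Working session

There is one attempt and no reset: what is moved stays moved. The work goes in short steps, Python scripts to look and compute and a tool call to move; the robot and the scene stay as the last step left them, time stands still between calls to the robot, and variables do not carry over. Pictures are saved under pics/ and viewed, at most 10 in all, crops included, and the job is handed in when it is done.

Besides the shell and the picture viewer there is one more tool, called as a command line: name --pt "numbers of a row" for each row, then --argument value for the rest. apply_moves: Moves the arm, as the interface text tells. Its arguments: {"type":"object","properties":{"motion":{"type":"array","items":{"type":"array","items":{"type":"number"}}},"squeeze":{"type":"number"}},"required":["motion"]}

```bash
mkdir -p pics; ls
cat > h.py <<'E'
import numpy as np, cv2
from workcell import bot
def save(p,n): cv2.imwrite(f'pics/{n}.png',p["color"][:,:,::-1])
def ray(p,uv,st=None):
    d=np.array([(uv[0]-p["cx"])/p["fx"],(uv[1]-p["cy"])/p["fy"],1.])
    if "mount" in p:
        M=np.array(p["mount"]);R=np.array(st["tool_rot"]);
        return np.array(st["eef_pos"])+R@M[:3,3], R@M[:3,:3]@d
    R=cv2.Rodrigues(np.array(p["rvec"],float))[0]
    return -R.T@np.array(p["tvec"]).ravel(), R.T@d
def atz(p,uv,z,st=None):
    o,d=ray(p,uv,st); return o+d*(z-o[2])/d[2]
def tri(rs):
    A=np.zeros((3,3));b=np.zeros(3)
    for o,d in rs:
        d=d/np.linalg.norm(d);P=np.eye(3)-np.outer(d,d);A+=P;b+=P@o
    x=np.linalg.solve(A,b)
    return x,[float(np.linalg.norm(np.cross(x-o,d/np.linalg.norm(d)))) for o,d in rs]
def proj(p,X,st=None):
    X=np.array(X,float)
    if "mount" in p:
        M=np.array(p["mount"]);c=np.linalg.inv(M)@np.r_[np.array(st["tool_rot"]).T@(X-st["eef_pos"]),1]; c=c[:3]
    else: c=cv2.Rodrigues(np.array(p["rvec"],float))[0]@X+np.array(p["tvec"]).ravel()
    return np.array([p["fx"]*c[0]/c[2]+p["cx"],p["fy"]*c[1]/c[2]+p["cy"]])
E
python3 - <<'E'
from h import *
np.set_printoptions(precision=3,suppress=True)
st=bot.read_state();print(st["eef_pos"],np.array(st["tool_rot"]))
P={n:bot.grab_frame(n) for n in ("scene","side","wrist")}
cv2.imwrite('pics/a.png',np.hstack([P["scene"]["color"],P["side"]["color"]])[:,:,::-1][:, :]) 
im=cv2.imread('pics/a.png')
save(P["scene"],'scene');save(P["side"],'side');save(P["wrist"],'wrist')
for l in ["drying_rod","rod_tip","plain_dowel","clamp_block","clamp_stand","plunger_nose","beaker","ochre_jar"]:
    for n in P:
        print(l,n,[(np.round(r["location"]),round(r["score"],2)) for r in bot.place_of(l,P[n])][:3])
print(P["wrist"]["mount"],P["wrist"]["fx"])
for n in ("scene","side"):print(ray(P[n],(256,192)))
E
```

```text
pics
[0.259 0.595 0.222] [[-0.917  0.399 -0.001]
 [ 0.399  0.917 -0.001]
 [-0.    -0.002 -1.   ]]
drying_rod scene [(array([154., 178.]), 0.76), (array([286., 214.]), 0.68), (array([213., 183.]), 0.57)]
drying_rod side [(array([286., 231.]), 0.96), (array([234., 176.]), 0.73), (array([178., 153.]), 0.63)]
drying_rod wrist [(array([103., 233.]), 0.87)]
rod_tip scene [(array([170., 163.]), 0.8), (array([186., 187.]), 0.73), (array([259., 200.]), 0.56)]
rod_tip side [(array([206., 167.]), 0.81), (array([266., 213.]), 0.78), (array([207., 147.]), 0.6)]
rod_tip wrist []
plain_dowel scene [(array([262., 168.]), 0.62)]
plain_dowel side [(array([291., 179.]), 0.66)]
plain_dowel wrist []
clamp_block scene [(array([340., 228.]), 0.92)]
clamp_block side [(array([323., 270.]), 0.82)]
clamp_block wrist []
clamp_stand scene [(array([324., 254.]), 0.97)]
clamp_stand side [(array([301., 300.]), 0.89), (array([232., 176.]), 0.36)]
clamp_stand wrist []
plunger_nose scene []
plunger_nose side []
plunger_nose wrist []
beaker scene [(array([242., 239.]), 0.71)]
beaker side [(array([220., 238.]), 0.67)]
beaker wrist []
ochre_jar scene [(array([326., 194.]), 0.97)]
ochre_jar side [(array([349., 239.]), 0.6)]
ochre_jar wrist []
[[ 0.001 -0.963 -0.271  0.074]
 [ 1.     0.     0.     0.001]
 [-0.    -0.271  0.963 -0.162]
 [ 0.     0.     0.     1.   ]] 315.887435734437
(array([ 0.067, -0.608,  1.012]), array([ 0.361,  0.548, -0.755]))
(array([ 0.451, -0.626,  0.731]), array([ 0.058,  0.736, -0.675]))
```

View pics/scene.png

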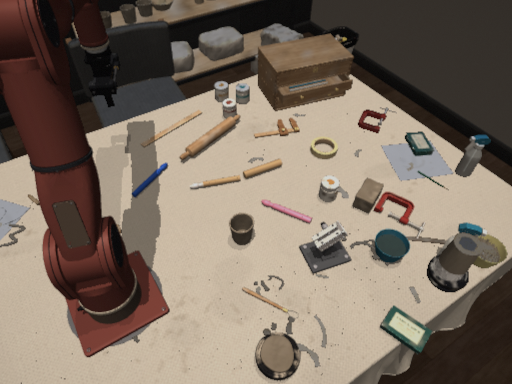

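View pics/side.png

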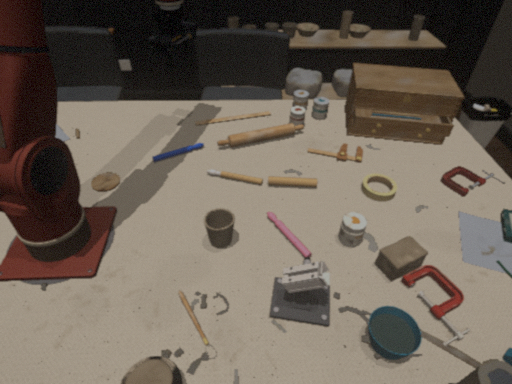

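The true rod (wood with metal head) is at scene (215,182), tip near (192,187); side (235,177), tip (208,173). The dowel is at scene (262,168); the clamp is at scene (327,240), side (303,285).

Run:
```python
from h import *
np.set_printoptions(precision=3,suppress=True)
A=bot.grab_frame("scene");B=bot.grab_frame("side")
def t(n,a,b):
    x,e=tri([ray(A,a),ray(B,b)]);print(n,x,e)
t("rod",(213,183),(234,176));t("tip",(191,187),(208,172))
print(atz(A,(213,183),.01),atz(B,(234,176),.01),atz(A,(191,187),.01),atz(B,(208,172),.01))
t("block",(340,228),(323,270));t("stand",(324,254),(301,300))
t("jar",(326,194),(349,239));t("beaker",(242,239),(220,238));t("dowel",(262,168),(291,179))
a=cv2.resize(A["color"][205:280,290:365],None,fx=5.2,fy=5.2,interpolation=cv2.INTER_CUBIC)
b=cv2.resize(B["color"][255:330,262:337],None,fx=5.2,fy=5.2,interpolation=cv2.INTER_CUBIC)
cv2.imwrite('pics/c.png',np.hstack([a,b])[:,:,::-1])
```

```text
rod [0.446 0.246 0.   ] [0.0021539966093149137, 0.002153996609314988]
tip [0.366 0.257 0.013] [0.0004781220346544475, 0.00047812203465461776]
[0.441 0.235 0.01 ] [0.447 0.237 0.01 ] [0.367 0.26  0.01 ] [0.365 0.26  0.01 ]
block [ 0.625 -0.203  0.12 ] [0.0020922789306944, 0.0020922789306945734]
stand [ 0.594 -0.196 -0.002] [0.0017717957307097963, 0.0017717957307097519]
jar [ 0.757 -0.011 -0.009] [0.003368391936063665, 0.0033683919360636624]
beaker [ 0.407 -0.018  0.01 ] [0.003790507185330362, 0.0037905071853304587]
dowel [0.619 0.19  0.031] [0.0019697234298078643, 0.0019697234298076695]
```

View pics/c.png

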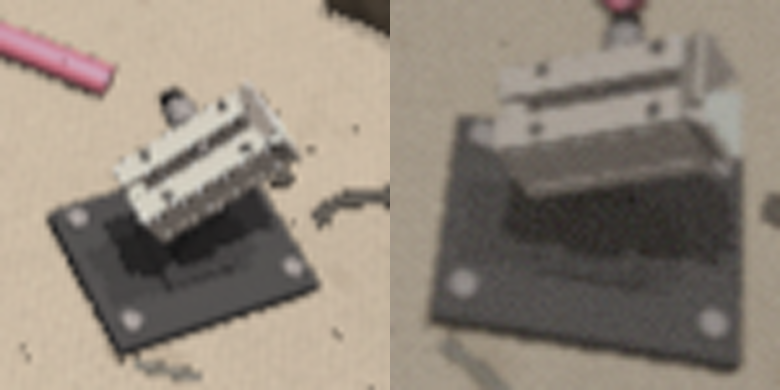

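Run:
```python
from h import *
np.set_printoptions(precision=3,suppress=True)
A=bot.grab_frame("scene");B=bot.grab_frame("side")
f=lambda P,o,k:[atz(P,(o[0]+x/5.2,o[1]+y/5.2),.012)[:2] for x,y in k]
for n,c in(("scene",f(A,(290,205),[(50,213),(125,355),(318,285)])),("side",f(B,(262,255),[(70,115),(42,322),(350,368)]))):
    a,b,c=c; e=b-c; s=a-b
    print(n,a,b,c,"len",np.linalg.norm(e),np.linalg.norm(s),"yaw long",np.degrees(np.arctan2(e[1],e[0])),"yaw short-90",np.degrees(np.arctan2(s[1],s[0]))+90, "ctr",(a+c)/2)
```

```text
scene [ 0.54  -0.141] [ 0.519 -0.239] [ 0.642 -0.264] len 0.12533978372382085 0.10069727000561804 yaw long 168.7815105031226 yaw short-90 167.75342777740585 ctr [ 0.591 -0.202]
side [ 0.541 -0.141] [ 0.52 -0.24] [ 0.644 -0.266] len 0.12642965856942104 0.10189710200300661 yaw long 168.34494018900463 yaw short-90 167.8587177070391 ctr [ 0.592 -0.203]
```

apply_moves --pt "8.7 -34 -25 7 -0.12" --pt "8.7 -34 -25 7 -0.12" --pt "8.7 -34 -25 7 -0.12" --pt "8.7 -34 -25 7 -0.12" --pt "8.7 -34 -25 7 -0.12" --pt "8.7 -34 -25 7 -0.12" --pt "8.7 -34 -25 7 -0.12" --pt "8.7 -34 -25 7 -0.12" --pt "8.7 -34 -25 7 -0.12"

```text
time: 2.68
eef_pos: [0.4713, 0.2314, 0.1527]
tool_rot: [[-0.958, 0.287, -0.0], [0.287, 0.958, 0.0], [0.0, 0.0, -1.0]]
force: [0.8, 0.3, 0.1]
grip_width: 0.997
finger_force: 0.0
```

Run:
```python
from h import *
np.set_printoptions(precision=3,suppress=True)
st=bot.read_state();P=bot.grab_frame("wrist");save(P,'w1')
for l in("drying_rod","rod_tip"):
  for r in bot.place_of(l,P): print(l,r["location"],r["score"],atz(P,r["location"],.01,st))
```

```text
drying_rod [257.5, 148.7] 0.82 [0.448 0.239 0.01 ]
rod_tip [258.5, 53.5] 0.84 [0.366 0.265 0.01 ]
```

View pics/w1.png

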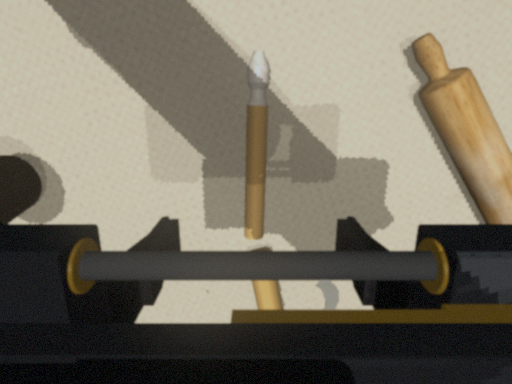

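The rod lies from tip (259,50) to tail (254,238), with the dowel beyond the tail around (268,295). The fingers straddle the rod's line.

Run:
```python
from h import *
np.set_printoptions(precision=4,suppress=True)
st=bot.read_state();P=bot.grab_frame("wrist")
a=atz(P,(259,52),.01,st);b=atz(P,(254.5,238),.012,st);m=atz(P,(257,106),.01,st)
u=(a-b)[:2];L=np.linalg.norm(u);u/=L;print(a,b,L,np.degrees(np.arctan2(u[1],u[0])),"neckend x",(m-a)[:2]@u)
g=a[:2]-.115*u;print("grasp",g)
R=np.array(st["tool_rot"]);d=np.r_[g,.003]-st["eef_pos"];print("tool shift",R.T@d,"yaw tool",np.degrees(np.arctan2(R[1,0],R[0,0])))
```

```text
[0.3642 0.2663 0.01  ] [0.5361 0.2107 0.012 ] 0.1807285774268606 162.083417915477 neckend x -0.04696645231760557
grasp [0.4736 0.2309]
tool shift [-0.003  -0.0007  0.1497] yaw tool 163.47516313951786
```

apply_moves --pt "6 -0.3 0 6 0.02" --pt "5 -0.3 0 12 0.02" --pt "4.5 -0.3 0 14.8 0.02" --pt "4.5 -0.3 0 14.8 0.02" --pt "0 -0.3 0 14.8 0.02" --pt "0 -0.3 0 14.8 0.02" --pt "0 -0.3 0 14.8 0.02" --pt "0 -0.3 0 14.8 0.02" --squeeze 4

```text
time: 3.88
eef_pos: [0.4744, 0.2301, 0.0049]
tool_rot: [[-0.952, 0.306, 0.0], [0.306, 0.952, 0.0], [-0.0, 0.0, -1.0]]
force: [0.9, -0.1, 1.1]
grip_width: 0.226
finger_force: 4.0
```

apply_moves --pt "0 0.1 0 -1 0" --pt "0 0.3 0 -2 0" --pt "0 0.6 0 -3 0" --pt "0 1.0 0 -4 0" --pt "0 1.5 0 -5.1 0" --pt "0 1.5 0 -5.1 0"

```text
time: 4.62
eef_pos: [0.4601, 0.2353, 0.0566]
tool_rot: [[-0.952, 0.305, 0.001], [0.305, 0.952, 0.001], [-0.001, 0.001, -1.0]]
force: [0.5, -0.7, -1.8]
grip_width: 0.227
finger_force: 4.0
```

Run:
```python
from h import *
st=bot.read_state();print(st["eef_pos"],st["force"],st["moment"])
P=bot.grab_frame("wrist");S=bot.grab_frame("side");A=bot.grab_frame("scene")
for l in("drying_rod","rod_tip"):
  for Q in(A,S,P): print(l,[(np.round(r["location"]),round(r["score"],2)) for r in bot.place_of(l,Q)])
s=cv2.resize(S["color"][130:210,190:310],None,fx=3.3,fy=3.3)
a=cv2.resize(A["color"][140:220,160:280],None,fx=3.3,fy=3.3)
w=cv2.resize(P["color"][:,100:400],(300,384))
z=np.zeros((384*0+528,400+300,3),np.uint8);z[:264,:396]=s;z[264:528,:396]=a;z[:384,400:]=w
cv2.imwrite('pics/d.png',z[:,:,::-1])
```

```text
[0.46012135 0.23528615 0.05659937] [ 0.49079129 -0.73261588 -1.83547354] [ 0.00558244 -0.10592682 -0.01347922]
drying_rod [(array([286., 211.]), 0.68), (array([152., 177.]), 0.66), (array([208., 178.]), 0.56)]
drying_rod [(array([285., 232.]), 0.86), (array([178., 152.]), 0.7), (array([229., 167.]), 0.59), (array([351., 238.]), 0.16)]
drying_rod [(array([258., 192.]), 0.63)]
rod_tip [(array([258., 202.]), 0.66), (array([170., 160.]), 0.6), (array([190., 188.]), 0.49)]
rod_tip [(array([203., 146.]), 0.86), (array([266., 210.]), 0.83), (array([208., 170.]), 0.68)]
rod_tip [(array([258.,  51.]), 0.76)]
```

View pics/d.png

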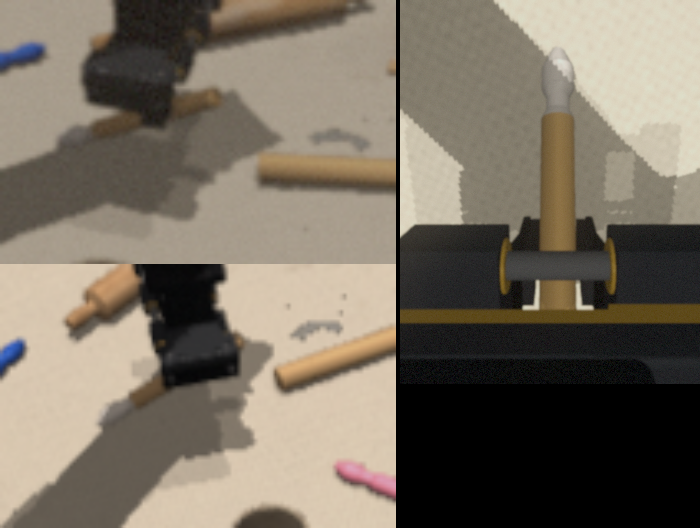

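The rod has pivoted in the grip: the tip stays on the table (side crop lower left, wrist (258,50)) and the tail is raised. Next I'll tighten the grip and carry it over.

apply_moves --pt "0 0 0 0 0" --pt "0 0 0 0 0" --pt "0 0 0 -5 0" --pt "0 -2 -2 -11 0" --squeeze 30

```text
time: 5.58
eef_pos: [0.4708, 0.2121, 0.1626]
tool_rot: [[-0.953, 0.302, -0.002], [0.302, 0.953, -0.001], [0.002, -0.001, -1.0]]
force: [1.7, 0.5, -1.0]
grip_width: 0.222
finger_force: 30.0
```

apply_moves --pt "0 -39.4 -34.1 -3.5 -0.1" --pt "0 -39.4 -34.1 -3.5 -0.1" --pt "0 -39.4 -34.1 -3.5 -0.1" --pt "0 -39.4 -34.1 -3.5 -0.1" --pt "0 -39.4 -34.1 -3.5 -0.1" --pt "0 -39.4 -34.1 -3.5 -0.1" --pt "0 -39.4 -34.1 -3.5 -0.1" --pt "0 -39.4 -34.1 -3.5 -0.1" --pt "0 -39.4 -34.1 -3.5 -0.1" --pt "0 -39.4 -34.1 -3.5 -0.1" --pt "0 -39.4 -34.1 -3.5 -0.1" --pt "0 -39.4 -34.1 -3.5 -0.1"

```text
time: 7.08
eef_pos: [0.7431, -0.2325, 0.1973]
tool_rot: [[-0.978, 0.208, 0.0], [0.208, 0.978, 0.001], [-0.0, 0.001, -1.0]]
force: [-0.1, 0.7, -1.6]
grip_width: 0.218
finger_force: 30.0
```

```bash
cat > look.py <<'E'
import sys
from h import *
from scipy.optimize import brentq
np.set_printoptions(precision=4,suppress=True)
st=bot.read_state();R=np.array(st["tool_rot"]);p=np.array(st["eef_pos"]);print(p,st["force"],"yaw",np.degrees(np.arctan2(R[1,0],R[0,0])))
P=bot.grab_frame("wrist");S=bot.grab_frame("side");A=bot.grab_frame("scene")
for l in("rod_tip","clamp_block","plunger_nose"):
  for n,Q in(("A",A),("S",S),("W",P)): print(l,n,[(np.round(r["location"],1),round(r["score"],2)) for r in bot.place_of(l,Q)])
for l in("rod_tip",):
  for r in bot.place_of(l,P)[:1]:
    o,d=ray(P,r["location"],st); t=R.T@(o-p),R.T@d
    g=np.array([0,0,-.005])
    # in tool xz plane: |o+s d - g|=.115
    f=lambda s:np.hypot(*((t[0]+s*t[1]-g)[[0,2]]))-.115
    for s in np.arange(.05,.4,.005):
      if f(s)*f(s+.005)<0:
        q=t[0]+brentq(f,s,s+.005)*t[1];print("tip tool",q,"pitch",np.degrees(np.arctan2(q[2]-g[2],q[0]-g[0])),"world",p+R@q)
s=cv2.resize(S["color"][200:310,250:390],None,fx=2.8,fy=2.8)
a=cv2.resize(A["color"][160:270,275:415],None,fx=2.8,fy=2.8)
z=np.zeros((600,800,3),np.uint8);z[:308,:392]=s;z[:308,400:792]=a;z[310:,200:590]=cv2.resize(P["color"],None,fx=1,fy=1)[:290,60:450]
cv2.imwrite(f'pics/{sys.argv[1]}.png',z[:,:,::-1])
E
python3 look.py e
```

```text
[ 0.7431 -0.2325  0.1973] [-0.1378  0.7059 -1.6259] yaw 168.02165658268083
rod_tip A [(array([259.8, 200.2]), 0.84)]
rod_tip S [(array([264.6, 215.6]), 0.9), (array([333. , 264.3]), 0.76), (array([322.6, 272.1]), 0.66), (array([204.4, 145.1]), 0.64)]
rod_tip W [(array([258.7,  53.2]), 0.84)]
clamp_block A [(array([340.3, 228.5]), 0.89)]
clamp_block S []
clamp_block W [(array([253.8,  21.6]), 0.81)]
plunger_nose A []
plunger_nose S [(array([302.6, 297. ]), 0.31)]
plunger_nose W []
tip tool [ 0.0829  0.001  -0.0847] pitch -43.839714332218854 world [ 0.6622 -0.2143  0.282 ]
tip tool [0.0998 0.0015 0.0522] pitch 29.830776071124745 world [ 0.6459 -0.2103  0.1451]
```

View pics/e.png

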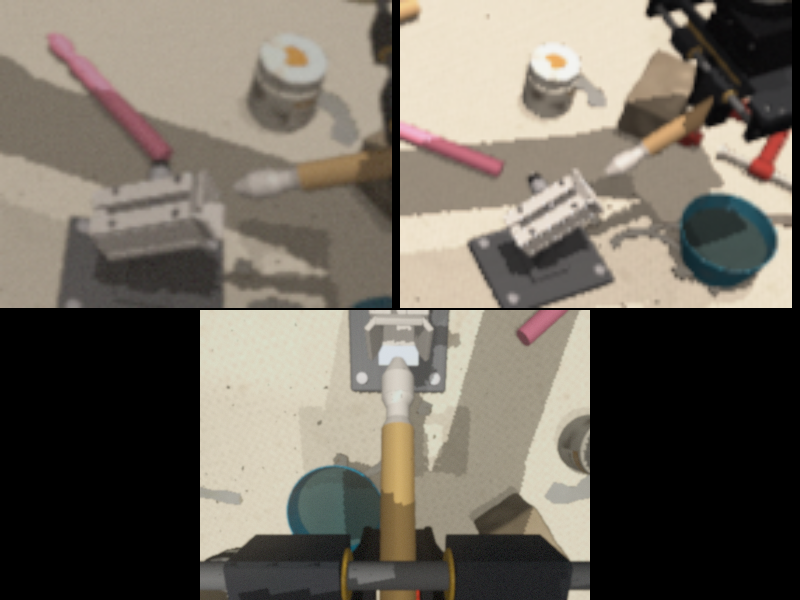

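The wrist view shows the rod in line with the clamp, tip at (258,53) and mouth ahead around (254,22). Side and scene show the tip just above and outside the flare.

Run:
```python
from h import *
np.set_printoptions(precision=4,suppress=True)
st=bot.read_state();P=bot.grab_frame("wrist");S=bot.grab_frame("side");A=bot.grab_frame("scene")
print("tip AS",tri([ray(A,(349,220.7)),ray(S,(333.3,265))]))
print("mouth W at .115",atz(P,(253.8,21.6),.115,st))
print("mouth AW",tri([ray(A,(340.3,228.5)),ray(P,(253.8,21.6),st)]))
print("mouth ASW",tri([ray(A,(340.3,228.5)),ray(S,(323,270)),ray(P,(253.8,21.6),st)]))
print("proj est mouth",proj(P,(.621,-.209,.115),st),proj(A,(.621,-.209,.115)),proj(S,(.621,-.209,.115)))
u=np.array([np.cos(np.radians(168.2)),np.sin(np.radians(168.2))]);R=np.array(st["tool_rot"])
for s in(-1,1): # flare outer corners, from centre +-19.5
  pass
c=cv2.resize(P["color"][0:100,190:320],None,fx=6,fy=6,interpolation=cv2.INTER_CUBIC);cv2.imwrite('pics/f.png',c[:,:,::-1])
```

```text
tip AS (array([ 0.6385, -0.216 ,  0.1575]), [0.00015178057879128068, 0.00015178057879125504])
mouth W at .115 [ 0.6214 -0.2102  0.115 ]
mouth AW (array([ 0.6223, -0.2091,  0.1228]), [0.001433359776552555, 0.0014333597765525884])
mouth ASW (array([ 0.6228, -0.2087,  0.1269]), [0.0030223465402425325, 0.0032511381158122224, 0.002125884369913709])
proj est mouth [255.3112  20.6357] [339.8893 230.5025] [320.6012 275.0579]
```

View pics/f.png

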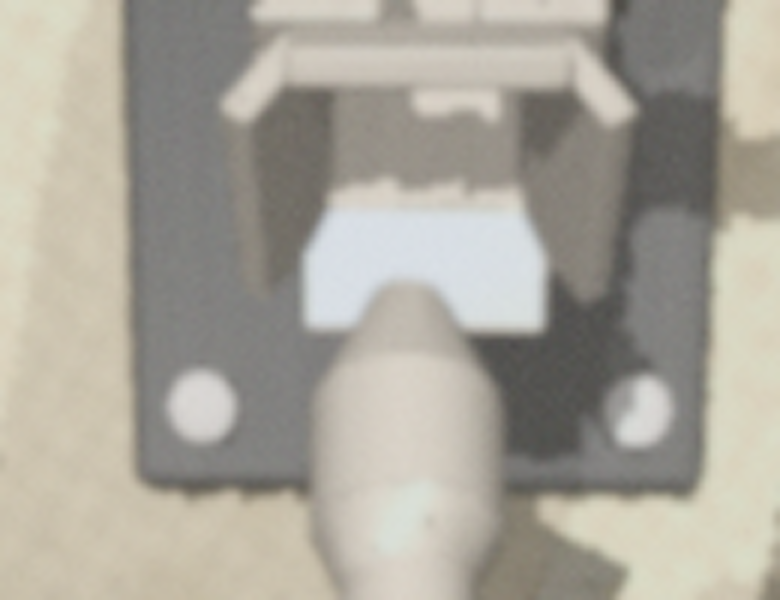

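Flare centre is about column 261 against the tip's 258 in the wrist image: the rod has to go about 2.5–3 mm along +tool y, and lower about 15 mm to the bore line.

apply_moves --pt "0 0 0.28 0 0" --pt "0 0 0.28 1.5 0" --pt "0 1.3 0.28 2.2 0" --pt "0 1.3 0.28 2.2 0" --pt "0 1.3 0.28 2.2 0"

```text
time: 8.5
eef_pos: [0.7313, -0.2287, 0.1751]
tool_rot: [[-0.978, 0.209, 0.0], [0.209, 0.978, -0.0], [-0.0, 0.0, -1.0]]
force: [0.6, 0.0, -1.2]
grip_width: 0.222
finger_force: 30.0
```

Run:
```python
from h import *
np.set_printoptions(precision=4,suppress=True)
st=bot.read_state();print(st["eef_pos"],st["force"])
P=bot.grab_frame("wrist");S=bot.grab_frame("side")
print(bot.place_of("rod_tip",P)[:2],bot.place_of("rod_tip",S)[:3])
c=cv2.resize(P["color"][0:95,195:325],None,fx=6,fy=6,interpolation=cv2.INTER_CUBIC)[:, :780]
s=cv2.resize(S["color"][235:305,270:400],None,fx=6,fy=6,interpolation=cv2.INTER_CUBIC)
z=np.vstack([c,s]);z=cv2.resize(z,None,fx=.6,fy=.6,interpolation=cv2.INTER_AREA);print(z.shape)
cv2.imwrite('pics/g.png',z[:,:,::-1])
```

```text
[ 0.7313 -0.2287  0.1751] [ 0.5645  0.0034 -1.1923]
[{'location': [257.5, 51.2], 'score': 0.9}] [{'location': [266.5, 214.0], 'score': 0.73}, {'location': [328.0, 270.5], 'score': 0.56}, {'location': [202.7, 145.5], 'score': 0.53}]
(594, 468, 3)
```

View pics/g.png

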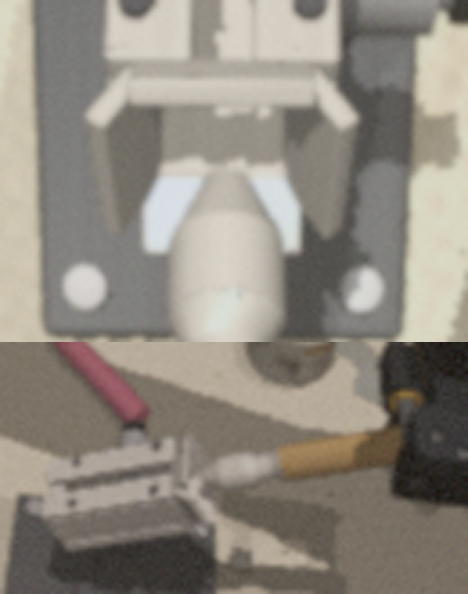

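Tip at (226,170) in the upper crop is within 1 mm of the flare's centre line (222) and at the flare's entrance. I'll go in along the bore.

apply_moves --pt "0 0.5 -0.06 0.29 0" --pt "0 1.0 -0.06 0.58 0" --pt "0 1.6 -0.06 0.92 0" --pt "0 2.2 -0.06 1.27 0" --pt "0 2.2 -0.06 1.27 0"

```text
time: 9.32
eef_pos: [0.7087, -0.2246, 0.1622]
tool_rot: [[-0.978, 0.209, -0.0], [0.209, 0.978, 0.0], [0.001, 0.0, -1.0]]
force: [0.3, 0.1, -2.0]
grip_width: 0.22
finger_force: 30.0
```

apply_moves --pt "0 0.5 0 0.29 0" --pt "0 1.0 0 0.58 0" --pt "0 1.3 0 0.75 0" --pt "0 1.3 0 0.75 0"

```text
time: 9.82
eef_pos: [0.6963, -0.222, 0.1548]
tool_rot: [[-0.978, 0.209, -0.0], [0.209, 0.978, 0.0], [0.0, 0.0, -1.0]]
force: [0.2, 0.8, -1.5]
grip_width: 0.22
finger_force: 30.0
```

apply_moves --pt "0 0.4 0 0.23 0" --pt "0 0.8 0 0.46 0" --pt "0 1.2 0 0.69 0" --pt "0 1.6 0 0.92 0" --pt "0 1.6 0 0.92 0"

```text
time: 10.45
eef_pos: [0.6831, -0.2198, 0.1479]
tool_rot: [[-0.978, 0.209, 0.006], [0.209, 0.978, -0.002], [-0.007, -0.001, -1.0]]
force: [6.0, -2.8, 3.2]
grip_width: 0.22
finger_force: 30.0
```

Run:
```python
from h import *
st=bot.read_state();print(st["eef_pos"],st["force"],st["moment"])
P=bot.grab_frame("wrist");S=bot.grab_frame("side")
c=cv2.resize(P["color"][0:150,170:350],None,fx=3,fy=3)
s=cv2.resize(S["color"][235:305,270:400],None,fx=4.15,fy=4.15,interpolation=cv2.INTER_CUBIC)[:,:540]
z=cv2.resize(np.vstack([c,s[:, :540] if s.shape[1]>=540 else cv2.resize(s,(540,290))]),None,fx=.8,fy=.8)
cv2.imwrite('pics/i.png',z[:,:,::-1])
```

```text
[ 0.68309082 -0.21975247  0.14785527] [ 5.97109825 -2.8126567   3.23674785] [-0.82229247 -1.47240433  0.13942636]
```

View pics/i.png

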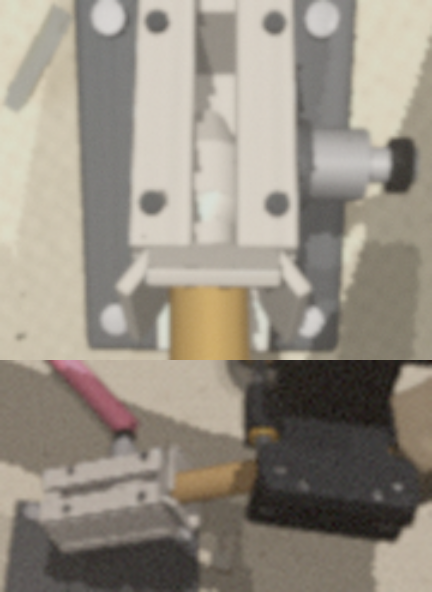

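The rod is in the bore (its point shows through the roof slot near (212,120)), and the plunger is bearing on the head with about 7 N. I'll push on.

apply_moves --pt "0 0.4 0 0.23 0" --pt "0 0.8 0 0.46 0" --pt "0 1.2 0 0.69 0" --pt "0 1.2 0 0.69 0"

```text
time: 11.05
eef_pos: [0.6692, -0.2167, 0.1392]
tool_rot: [[-0.978, 0.21, 0.001], [0.21, 0.978, -0.001], [-0.001, -0.001, -1.0]]
force: [1.4, -2.3, -0.0]
grip_width: 0.218
finger_force: 30.0
```

apply_moves --pt "0 0.3 0 0.17 0" --pt "0 0.6 0 0.35 0" --pt "0 0.9 0 0.52 0" --pt "0 0.9 0 0.52 0"

```text
time: 11.55
eef_pos: [0.6615, -0.2147, 0.1346]
tool_rot: [[-0.978, 0.209, 0.003], [0.209, 0.978, -0.001], [-0.003, -0.0, -1.0]]
force: [5.7, -3.9, 3.0]
grip_width: 0.217
finger_force: 30.0
```

apply_moves --pt "0 0.2 0 0.11 0" --pt "0 0.35 0 0.2 0" --pt "0 0.5 0 0.29 0" --pt "0 0.5 0 0.29 0"

```text
time: 12.05
eef_pos: [0.6612, -0.2145, 0.1348]
tool_rot: [[-0.978, 0.208, 0.013], [0.208, 0.978, -0.004], [-0.014, -0.001, -1.0]]
force: [17.0, -5.9, 8.5]
grip_width: 0.221
finger_force: 30.0
```

apply_moves --pt "0 0.15 0 0.09 0" --pt "0 0.3 0 0.17 0" --pt "0 0.3 0 0.17 0"

```text
time: 12.42
eef_pos: [0.6609, -0.2144, 0.135]
tool_rot: [[-0.978, 0.208, 0.02], [0.208, 0.978, -0.005], [-0.02, -0.001, -1.0]]
force: [24.3, -8.1, 12.8]
grip_width: 0.219
finger_force: 30.1
```

Run:
```python
from h import *
st=bot.read_state();print(st["eef_pos"],st["force"],st["moment"])
P=bot.grab_frame("wrist")
c=cv2.resize(P["color"][0:145,160:350],None,fx=4.1,fy=4.1,interpolation=cv2.INTER_CUBIC)
cv2.imwrite('pics/j.png',c[:,:,::-1])
```

```text
[ 0.66087696 -0.21439458  0.13504302] [24.34068507 -8.10478294 12.8361906 ] [-1.83036994 -5.45130523  0.16772452]
```

View pics/j.png

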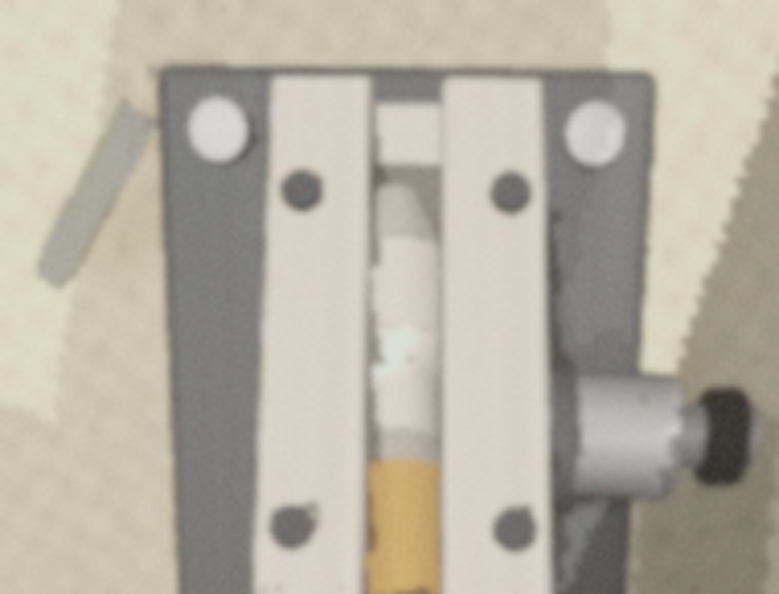

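Run:
```python
from h import *
from scipy.optimize import least_squares
np.set_printoptions(precision=4,suppress=True)
st=bot.read_state();P=bot.grab_frame("wrist")
a=np.radians(168.2);u=np.array([np.cos(a),np.sin(a),0]);k=np.array([0,0,1.]);c,s=np.cos(np.pi/6),.5
X=c*u-s*k;Z=s*u+c*k;Y=np.cross(Z,X)
px=lambda r,q:(160+r/4.1,q/4.1)
pt=lambda M,v:M+X*v[0]/1e3+Y*v[1]/1e3+Z*v[2]/1e3
obs=[((33,-53,0),px(735,437)),((33,-35,0),px(625,435))]
f=lambda m:np.ravel([proj(P,pt(np.array([m[0],m[1],.115]),v),st)-o for v,o in obs])
r=least_squares(f,[.621,-.209]);M=np.r_[r.x,.115];print(M,r.fun)
for n,v in dict(tip_top=(70,0,4),wood_top=(23,0,10),band_front=(57,0,10),stop_top=(70,0,18.5),stop_mid=(70,0,11.5)).items():
    q=proj(P,pt(M,v),st);print(n,(q[0]-160)*4.1,q[1]*4.1)
p=np.array(st["eef_pos"]);R=np.array(st["tool_rot"]);g=p-R[:,2]*.005
print("grip in clamp",[(g-M)@e for e in(X,Y,Z)])
```

```text
[ 0.623  -0.2081  0.115 ] [ 1.4503 -0.2687 -1.4508  0.3072]
tip_top 382.0403931418845 200.21724872340644
wood_top 380.9419067103328 469.21133643441533
band_front 381.27041286039014 252.07283320968668
stop_top 380.39443311723284 133.24376434285136
stop_mid 381.21980269468963 166.8277370251056
grip in clamp [np.float64(-0.04558966925827887), np.float64(-0.0016668698110629523), np.float64(0.0025435094984173675)]
```

Tip, band and wood edge in the picture match the home position (grip 45.6 mm before the mouth, 45 expected), and 28 N does not move it further. I'll ease the push, let go and retreat upward.

apply_moves --pt "0 -0.6 0 -0.35 0" --pt "0 -0.6 0 -0.35 0" --squeeze 15

```text
time: 12.78
eef_pos: [0.6609, -0.2141, 0.1342]
tool_rot: [[-0.978, 0.209, 0.005], [0.209, 0.978, -0.001], [-0.006, -0.0, -1.0]]
force: [8.6, -2.9, 4.9]
grip_width: 0.224
finger_force: 15.0
```

apply_moves --pt "5 0 0 0 0" --pt "5 0 0 0 0" --pt "5 0 0 0 0" --pt "5 0 0 -2 0" --pt "5 0 0 -5 0" --pt "5 0 0 -10 0" --pt "5 -3 0 -15 0" --pt "5 -3 0 -15 0"

```text
time: 13.78
eef_pos: [0.6905, -0.2209, 0.2887]
tool_rot: [[-0.978, 0.208, 0.008], [0.208, 0.978, -0.003], [-0.008, -0.001, -1.0]]
force: [-0.5, -0.1, -0.4]
grip_width: 0.573
finger_force: 0.0
```

Run:
```python
from h import *
np.set_printoptions(precision=4,suppress=True)
st=bot.read_state();print(st["time"],st["eef_pos"],st["force"])
P=bot.grab_frame("wrist");S=bot.grab_frame("side");A=bot.grab_frame("scene")
a=np.radians(168.2);u=np.array([np.cos(a),np.sin(a),0]);k=np.array([0,0,1.]);c,s=np.cos(np.pi/6),.5
X=c*u-s*k;Z=s*u+c*k;M=np.array([.623,-.208,.115])
print("expect wood",proj(P,M+X*.023+Z*.01,st),"tail",proj(P,M-X*.110+Z*.01,st),"tip",proj(P,M+X*.07+Z*.004,st),"ctr",proj(P,M-X*.02,st))
for l in("rod_tip","drying_rod"):print(l,[(r["location"],r["score"]) for r in bot.place_of(l,P)[:3]])
# wood pixels along slot column
im=cv2.cvtColor(P["color"],cv2.COLOR_RGB2HSV).astype(int)
cc=int(proj(P,M,st)[0])
for col in(cc-2,cc,cc+2):
    m=(im[:,col,1]>110)&(im[:,col,2]>60);r=np.where(m)[0];print(col,r.min() if len(r) else None,r.max() if len(r) else None,len(r))
for l in("beaker","ochre_jar","plain_dowel"):
  for n,Q in(("A",A),("S",S)):print(l,n,[np.round(r["location"]) for r in bot.place_of(l,Q)[:1]])
```

```text
13.775 [ 0.6905 -0.2209  0.2887] [-0.4784 -0.0938 -0.3638]
expect wood [255.4112  74.3333] tail [255.5551 203.9394] tip [255.4192  38.4399] ctr [255.5437 117.8878]
rod_tip [([257.6, 39.7], 0.95)]
drying_rod [([256.0, 118.0], 0.98), ([406.4, 36.4], 0.92)]
253 101 322 117
255 76 322 128
257 76 322 130
beaker A [array([243., 236.])]
beaker S [array([222., 239.])]
ochre_jar A [array([332., 196.])]
ochre_jar S [array([349., 238.])]
plain_dowel A [array([259., 167.])]
plain_dowel S [array([291., 182.])]
```

Run:
```python
from h import *
np.set_printoptions(precision=4,suppress=True,linewidth=200)
st=bot.read_state();P=bot.grab_frame("wrist")
g=P["color"].astype(int)
for r in range(20,82): print(r,g[r,255:260].mean(0).round().astype(int),end=' | ' if r%4 else '\n')
a=np.radians(168.2);u=np.array([np.cos(a),np.sin(a),0]);k=np.array([0,0,1.]);c,s=np.cos(np.pi/6),.5
X=c*u-s*k;Z=s*u+c*k;Y=np.cross(Z,X);M=np.array([.623,-.208,.115])
q=proj(P,M+X*.033-Y*.053,st);print("\nexpected cap",q)
x0,y0=int(q[0])-14,int(q[1])-14
w=P["color"][y0:y0+28,x0:x0+28].astype(int).sum(2)
ys,xs=np.where(w<130);print("cap dark",len(ys),xs.mean()+x0,ys.mean()+y0)
print("stop_mid",proj(P,M+X*.07+Z*.0115,st),"band",proj(P,M+X*.057+Z*.01,st))
j=cv2.imread('pics/j.png').astype(int);w=j[360:520,660:779].sum(2);ys,xs=np.where(w<130);print("j cap",len(ys),xs.mean()+660,ys.mean()+360)
```

```text
20 [200 192 171]
21 [200 192 171] | 22 [199 191 170] | 23 [188 181 162] | 24 [158 151 137]
25 [129 125 120] | 26 [126 125 121] | 27 [133 130 127] | 28 [155 152 146]
29 [190 184 174] | 30 [207 200 189] | 31 [211 205 193] | 32 [212 205 194]
33 [211 205 192] | 34 [210 203 192] | 35 [209 202 191] | 36 [202 195 184]
37 [183 176 166] | 38 [157 151 141] | 39 [145 139 129] | 40 [156 149 139]
41 [172 166 155] | 42 [182 176 165] | 43 [186 180 170] | 44 [188 181 171]
45 [188 181 171] | 46 [186 180 170] | 47 [190 184 173] | 48 [200 193 183]
49 [207 201 190] | 50 [209 203 192] | 51 [210 204 193] | 52 [211 205 194]
53 [212 206 195] | 54 [211 205 195] | 55 [212 205 195] | 56 [212 206 195]
57 [212 205 195] | 58 [211 205 195] | 59 [212 206 196] | 60 [211 209 199]
61 [210 212 204] | 62 [210 213 205] | 63 [209 212 202] | 64 [207 209 200]
65 [209 210 200] | 66 [210 210 198] | 67 [210 207 196] | 68 [210 204 193]
69 [210 203 192] | 70 [209 203 191] | 71 [208 201 191] | 72 [208 200 190]
73 [206 200 189] | 74 [202 195 185] | 75 [192 185 174] | 76 [183 177 166]
77 [183 176 164] | 78 [189 175 155] | 79 [194 169 130] | 80 [197 166 112]
81 [198 167 110] | 
expected cap [306.1551  75.6074]
cap dark 0 nan nan
stop_mid [254.8257  37.602 ] band [254.8624  49.4564]
j cap 0 nan nan<stdin>:11: RuntimeWarning: Mean of empty slice.
  ret = ret.dtype.type(ret / rcount)
<stdin>:13: RuntimeWarning: Mean of empty slice.
```

```bash
python3 -c "
from workcell import bot
print(bot.finish_job())"
```

```text
the job is handed in; nothing more can be done
None
```

The drying rod is in the slanted clamp, head home against the stop to within about 1 mm by the wrist camera, and released. I judged the plunger to be in the neck from that depth, as I had no direct plunger reading. The dowel, beaker and jar were not touched, and I handed the job in at about 14 s.

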